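# Stand the filter before the lamp and hold the shutter half open

### The job

Take the amber filter off its sloping rest and stand it upright on one of its thin edges on the white pad, centred and square to the lamp's lens, and let go of it. Only then slide the lamp's spring-loaded shutter open by its red tab to half travel, where the tab is level with the yellow mark, never beyond three quarters open, and finish while still holding it there, because it springs shut when released. Leave the two flasks and the jar where they stand.

Things in the scene. Friction and masses are not known exactly. Their poses are not given: they have to be found in the camera images.
- filter_center (a point): Centre of the loose filter: square black frame 64 x 64 mm, 16 mm thick, flush amber glass, about 0.12 kg. z: normal of its faces; x, y: along its edges. At the start it lies back at 45 degrees on the rest, x pointing up the slope (away from the robot), y level across. Its side edges (+y and -y, 64 mm apart) overhang the rest and are free to grasp. On edge, its centre is 32 mm up.
- rest: Fixed grey rest for the filter, left or right of the lamp; origin under the centre of its foot, on the bench; x away from the robot, up the slope. Foot 100 (x) x 44 (y) x 6 mm high; the 45 degree slab is 40 mm wide (y), 60 mm up the slope, with a 10 mm lip at the bottom; 65 mm high in all.
- pad (a point): Centre of the white pad, 46 (x) x 84 (y) mm, flat on the upper face of the photometer foot, 6 mm above the bench. x points level and square to the lamp house (away from the robot), z up. The filter is to stand here, its faces square to x. The lens centre is on the pad centre line, 58 mm in +x, 38 mm above the bench.
- lamp: The fixed photometer; origin under the pad centre on the bench, axes as the pad. Grey foot x -130 to 170, y +-105 mm, 6 mm thick. Blue lamp house x 58 to 163, y +-100 mm, top 75 mm above the bench; yellow lens 46 mm across in its front, behind the shutter panel at x 50 to 55 mm. Black sensor box 24 (x) x 32 mm centred at x -105 mm, top 38 mm above the bench.
- tab (a point): Centre of the red finger tab on the shutter, 18 (x) x 14 (y) x 34 mm high, a white line along its top. It stands above the lamp house front upper edge, 79 to 113 mm above the bench (centre 96 mm), 56.5 mm in +x from the pad centre. Axes as the pad; it slides along +y to open the shutter.
- half_mark (a point): Yellow line (along x) on the lamp house top, 75 mm above the bench: the shutter is half open when the tab centre is level with it in y. White lines 30 mm to either side mark closed (-y) and fully open (+y). Axes as the pad.
- shutter (a joint): Opening of the shutter in m: 0 closed (at the start), 0.030 half, 0.060 fully open; grows as the tab moves along the pad +y (to the left seen from the robot). A spring pulls it shut: 3.2 N closed, rising by 160 N/m to 8 N at half and 12.8 N fully open; let go, it springs shut.
- flask_a_mid (a point): Bystander: conical glass flask with black stopper, 80 mm across the foot, 123 mm high; point 50 mm up its axis. It stands on the other side of the lamp from the rest.
- flask_b_mid (a point): Bystander: conical glass flask with cork, 72 mm across the foot, 113 mm high, at the far left; point 50 mm up its axis.
- jar_mid (a point): Bystander: amber jar with blue lid, 56 mm across, 85 mm high, at the far right; point half-way up its axis.
Things that resemble listed ones, but are neither listed nor needed, are in the scene too. Of the things that look like the part that bears filter_center, the smallest one is meant.

How it is judged:
On the way, in this order (a step that is already met when the one before it is completed fails the run):
1. the filter stands upright on an edge on the white pad, centred and square to the lens, let go, the shutter still shut (angle between filter_center's own z axis and vertical between 1.45 and 1.69 rad and x of filter_center in the frame of pad between -0.015 and 0.015 m and y of filter_center in the frame of pad between -0.012 and 0.012 m and z of filter_center in the frame of pad between 0.028 and 0.036 m and angle between the z axis of filter_center and the x axis of pad, either way round below 0.2 rad and contact force between the fingers and filter below 0.05 N and value of joint shutter below 0.01 m and linear speed of filter below 0.02 m/s), for 0.3 s.
2. the shutter is held at half travel (value of joint shutter between 0.025 and 0.035 m and velocity of joint shutter between -0.01 and 0.01 m/s and contact force between the fingers and shutter above 3 N and contact force between filter and shutter below 0.05 N), for 0.3 s.
At the end, for the whole second after the job is handed in: The filter rests free on a thin edge on the pad: upright within 7 degrees, centred within 15 mm (towards the lamp) and 12 mm (sideways), square within 0.2 rad. The fingers hold the shutter still at 30 mm, +/- 5 mm, with over 3 N; the filter does not prop it (all of step 2 and angle between filter_center's own z axis and vertical between 1.45 and 1.69 rad and x of filter_center in the frame of pad between -0.015 and 0.015 m and y of filter_center in the frame of pad between -0.012 and 0.012 m and z of filter_center in the frame of pad between 0.028 and 0.036 m and angle between the z axis of filter_center and the x axis of pad, either way round below 0.2 rad and contact force between the fingers and filter below 0.05 N and linear speed of filter below 0.02 m/s); the arm keeps its last pose, push and grip.
It fails at once if the shutter is opened (more than 10 mm) while the filter is not standing upright (value of joint shutter above 0.01 m and (angle between filter_center's own z axis and vertical below 1.3 rad or angle between filter_center's own z axis and vertical above 1.84 rad)).
It fails at once if the shutter is opened beyond three quarters of its travel (45 mm) (value of joint shutter above 0.045 m).
It fails at once if the stoppered flask is shifted more than 20 mm or tipped (distance of flask_a_mid from where it was at the start of the episode above 0.02 m or angle between flask_a_mid's own z axis and vertical above 0.25 rad).
It fails at once if the corked flask is shifted more than 20 mm or tipped (distance of flask_b_mid from where it was at the start of the episode above 0.02 m or angle between flask_b_mid's own z axis and vertical above 0.25 rad).
It fails at once if the jar is shifted more than 20 mm or tipped (distance of jar_mid from where it was at the start of the episode above 0.02 m or angle between jar_mid's own z axis and vertical above 0.25 rad).
It also fails if it takes over 58 s, if anything falls off the work surface, if the arm or the gripper's body presses on something with over 40 N, if the wrist force passes 120 N, or if a joint passes its speed limit or range.

### The arm

A 6-joint arm with a two-finger parallel gripper is mounted at the origin on the work surface. World frame = base frame: x ahead of the robot, y to its left, z up, the work surface at z = 0. Lengths are in m, angles in rad, forces in N, time in s.
With the tool pointing down it reaches from about 0.4 to 0.825 m from the base axis. Payload 7 kg.
Tool frame: the origin (TCP) lies midway between the tips of the shut fingers; the grasp point (between the pads) lies arm.hold_point_z behind it (arm.hold_point_z is the distance from the TCP to the grasp point, in m); z points along the fingers, y is the line along which they close (so a half turn about z gives the same grasp; the last joint's range is limited). The gripper opens to 88 mm and grips with 3 to 60 N. Pads are 19 mm wide; open, the fingers measure 130 mm over their backs; the gripper's body (78 mm by 193 mm) begins 47 mm behind the grasp point.
Start: joints at [-1.042, 0.359, 0.012, 0, -1.224, -0.288], TCP at [0.161, -0.656, 0.227] pointing down, gripper open.
Joint ranges: [-3.07, 3.07], [-1.43, 2.12], [-1.02, 1.25], [-3.03, 1.67], [-3.05, -0], [-3.03, 3.03]. Speed limits (rad/s): [2.39, 2.39, 3.01, 3.14, 3.14, 3.14].

### API

Orientations are given as [roll, pitch, yaw] about the fixed x, y, z axes, in that order (R = Rz(yaw) Ry(pitch) Rx(roll)).
In Python, from station import arm gives the robot as it stands.
- The arm moves only by the shell command python3 -m crank 'ROWS' [OPENING] [FORCE]. ROWS is JSON, a list that holds one entry, the list of rows, each a list of 4 numbers: the shift along the tool's x, y, z in units of 25 mm (1.0 is 25 mm), then the turn about the tool's z in units of 5 degrees (1.0 is 5 degrees). A call has 1 to 12 rows; each row is the pose to reach, as a shift and turn from the pose commanded when the call began, along the tool's axes at that moment; what a row does not reach only later rows make up. A row lasts 1/8 s, in which the tool goes at most 62.5 mm and 10.7 degrees, less where a joint would pass 70% of its speed; a pose out of reach is approached as far as the arm can. A call with a gripper value outside its range is refused whole. OPENING is the closure, from 0 (fully open) to 1 (shut), set as the call begins (- or left out, the last holds). The fingers move at their own pace and stop on an object; FORCE is the grip in N (left out, the last holds). Time passes only in rows, so rows that repeat a pose let the fingers close. It gives the time, the measured TCP pose, the force, the opening and the grip force at its end, in the units of the state.
- arm.get_state(): the state, without advancing time (a new reading comes with each control period).
- arm.grab_frame(name): name is "scene" or "top" or "wrist"; returns (picture, depth): 420x560x3 uint8, red, green, blue; 420x560 float32, m along the optical axis (not along the pixel's ray), 0 where there is no reading.
- arm.get_calibration(name): a dict with "mtx" (3x3 intrinsics, pixels), "R" (3x3) and "t" (3): a world point X has camera coordinates R X + t; the wrist camera has in their place "mount" (4x4, takes a point from camera to tool coordinates, whose origin is the TCP and whose axes are the flange's). Camera axes: x right, y down, z forward; pixel columns grow to the right and rows downward; lengths in m; the calibration is good to about 2 mm. A picture is of the moment at which its call begins: read the wrist's pose just before it. get_calibration takes no time and is no camera call.
- arm.job_done(): hands the job in; it is judged then, once.
Trained networks look in the newest picture that a camera, given by its name, has taken for a name from the list of things; names that differ only in an ending like _2 or _b are one class to them, and where a whole thing is asked for, a point or a joint stands for the part that bears it (a point fixed in the world has none). Each returns a list of dicts, best first, with "score" (0 to 1); they miss things now and then, are a little off and sometimes report something else, mostly with a low value. They report only what shows in the picture. A call takes as long as a camera call. They do not tell look-alikes from the thing itself.
- arm.recognise(thing, camera): "extent" ([left, top, width, height] in pixels, round what is visible of it).
- arm.trace(thing, camera): "mask" (420x560 bool, what is visible of it) and "extent" ([left, top, width, height] in pixels, round what is visible of it).
The state is a dict: "t": time; "q": joint angles; "qd": joint speeds; "joint_efforts": joint torques, N m; "eef_pos": TCP position; "ee_rot": TCP orientation; "force": force on the tool from outside, world axes, zero at the start; "moment": the same for the moment, N m; "width": finger opening in m; "gripper_force": force on a finger pad.
Only numpy, scipy, OpenCV 4.12 (cv2) and the standard library are available. Lean on these libraries where they do the work, as an engineer would, in place of code of your own. Each camera call takes 0.05 s, during which the arm holds its last target. There are 200 camera calls.

## Working session

There is one attempt and no reset: what is moved stays moved. The work goes in short steps, Python scripts to look and compute and a shell command to move; the robot and the scene stay as the last step left them, time stands still between calls to the robot, and variables do not carry over. Pictures are saved under pics/ and viewed, at most 10 in all, crops included, and the job is handed in when it is done.

```bash
ls; mkdir -p pics; cat > h.py <<'E'
import numpy as np, cv2
from station import arm
from scipy.spatial.transform import Rotation as Ro
def cam(n):
    s=arm.get_state(); im,d=arm.grab_frame(n); c=arm.get_calibration(n); K=np.array(c["mtx"])
    if "mount" in c:
        T=np.eye(4); T[:3,:3]=Ro.from_euler('xyz',s["ee_rot"]).as_matrix(); T[:3,3]=s["eef_pos"]
        M=T@np.array(c["mount"])
    else:
        R=np.array(c["R"]); M=np.eye(4); M[:3,:3]=R.T; M[:3,3]=-R.T@np.array(c["t"])
    v,u=np.mgrid[:420,:560]
    P=np.stack([(u-K[0,2])/K[0,0]*d,(v-K[1,2])/K[1,1]*d,d],-1)@M[:3,:3].T+M[:3,3]
    P[d==0]=np.nan
    return im,d,P
def save(n,im): cv2.imwrite('pics/'+n,im[...,::-1])
E
python3 - <<'E'
from h import *
print(arm.get_state(), arm.hold_point_z)
a,_,P=cam("top"); b,_,Q=cam("scene")
save('1.png',cv2.resize(np.vstack([a,b]),(600,900))[:, :]) if 0 else save('1.png',cv2.resize(np.hstack([a,b]),(800,300)))
save('2.png',cv2.resize(a,(800,600)))
for c,PP in(("top",P),("scene",Q)):
  for t in["filter_center","rest","lamp","tab","flask_a_mid","flask_b_mid","jar_mid"]:
    for r in arm.trace(t,c)[:3]:
      m=r["mask"]; print(c,t,round(r["score"],2),r["extent"],np.nanmedian(PP[m],0).round(3),np.nanpercentile(PP[m],2,axis=0).round(3),np.nanpercentile(PP[m],98,axis=0).round(3))
E
```

```text
pics
{'t': 0.0, 'q': array([-1.04190422e+00,  3.59394062e-01,  1.10495172e-02, -3.64037740e-04,
       -1.22410783e+00, -2.88106030e-01]), 'qd': array([ 0.00022111, -0.00131605,  0.00058396, -0.00016762,  0.00012573,
       -0.00118161]), 'joint_efforts': array([ 4.61365380e-04, -5.82717669e+01,  2.93075502e+01,  6.99775457e+00,
        7.14180715e-03, -1.42519734e-04]), 'eef_pos': array([ 0.16082446, -0.6550456 ,  0.22561149]), 'ee_rot': array([ 3.13990762e+00, -1.42479611e-04, -2.90093044e+00]), 'force': array([ 0.96893856,  0.73666197, -0.40660388]), 'moment': array([-0.01627594, -0.01553853,  0.06414062]), 'gripper_force': 0.0, 'width': 0.08752332145974738} 0.0188
top filter_center 0.92 [114.9, 258.6, 43.6, 43.4] [0.338 0.372 0.023] [0.29  0.324 0.015] [0.385 0.42  0.028]
top filter_center 0.81 [216.6, 241.3, 45.6, 46.9] [0.376 0.11  0.023] [0.327 0.06  0.014] [0.427 0.161 0.028]
top filter_center 0.8 [168.3, 228.3, 28.8, 24.3] [0.436 0.247 0.061] [0.41  0.216 0.001] [0.463 0.281 0.08 ]
top rest 0.77 [178.2, 221.2, 19.1, 35.8] [0.473 0.249 0.007] [0.395 0.226 0.001] [0.493 0.272 
[... 973 characters left out ...]
 0.061 0.001] [0.434 0.168 0.028]
scene rest 0.69 [336.5, 259.5, 30.1, 31.2] [0.465 0.258 0.009] [0.422 0.233 0.003] [0.495 0.274 0.065]
scene lamp 0.73 [163.1, 189.9, 139.4, 95.8] [ 0.663 -0.016  0.025] [ 0.477 -0.135  0.004] [0.762 0.064 0.08 ]
scene tab 0.42 [215.4, 205.9, 8.2, 16.5] [ 0.654 -0.033  0.103] [ 0.647 -0.042  0.08 ] [ 0.662 -0.029  0.118]
scene flask_a_mid 0.61 [222.8, 126.9, 25.6, 43.6] [ 0.462 -0.262  0.046] [ 0.43  -0.287  0.006] [ 0.488 -0.238  0.125]
scene flask_b_mid 0.88 [278.9, 308.8, 38.3, 46.0] [0.679 0.322 0.041] [0.643 0.29  0.005] [0.702 0.344 0.115]
scene jar_mid 0.82 [163.5, 143.9, 22.1, 32.1] [ 0.626 -0.316  0.057] [ 0.564 -0.432  0.002] [ 0.648 -0.304  0.09 ]
```

View pics/2.png

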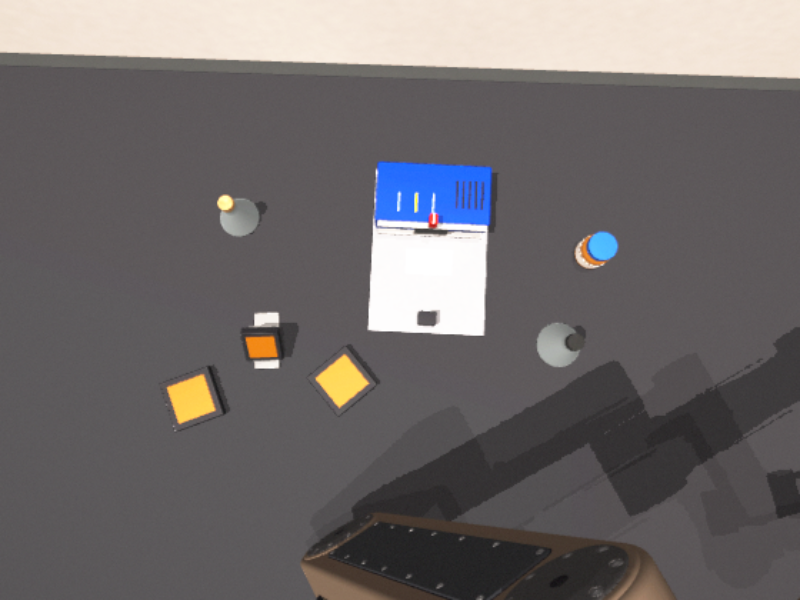

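View pics/1.png

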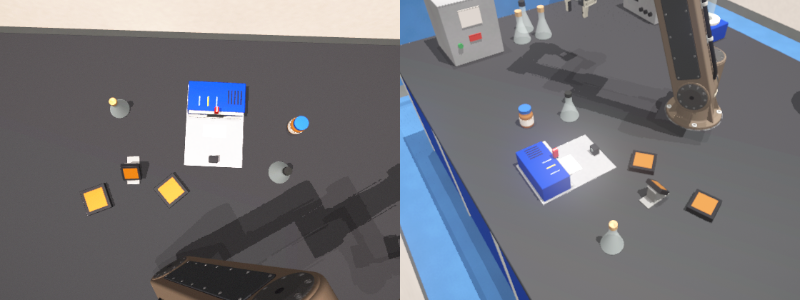

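The amber filter on the rest sits at about (262,345) in the 800 px top picture, and the two larger look-alikes lie flat at (192,398) and (342,380). The lamp is at (430,250), its red tab is at (433,219), and the yellow mark is to the tab's left at (416,202).

```bash
cat >> h.py <<'E'
def rect(p,name=''):
    p=np.asarray(p)[:,:2]; r=cv2.minAreaRect((p*1000).astype(np.float32)); (c,s,a)=r
    a=(a+45)%90-45; 
    if abs(((r[2]+45)%90-45)-r[2])%180>45: s=s[::-1]
    print(name,'c',np.round(c,1),'size x,y',np.round(s,1),'yaw',round(a,2),len(p)); return c,a
def go(x,y,z,yaw=None):
    "tool-frame units for a world TCP target (m), yaw rad"
    s=arm.get_state(); R=Ro.from_euler('xyz',s["ee_rot"]).as_matrix()
    d=R.T@(np.array([x,y,z])-s["eef_pos"])/0.025
    t=0 if yaw is None else -np.degrees((yaw-s["ee_rot"][2]+np.pi)%(2*np.pi)-np.pi)/5
    print('rows',d.round(2),round(t,2))
E
python3 - <<'E'
from h import *
for n in("top","scene"):
    im,d,P=cam(n); hsv=cv2.cvtColor(im,cv2.COLOR_RGB2HSV); X,Y,Z=P[...,0],P[...,1],P[...,2]
    reg=(X>.42)&(X<.8)&(Y>-.17)&(Y<.1)
    blue=reg&(hsv[...,0]>105)&(hsv[...,0]<130)&(hsv[...,1]>150)&(Z>.068)&(Z<.086)
    rect(P[blue],n+' house top')
    white=reg&(hsv[...,1]<60)&(hsv[...,2]>120)&(Z>-.002)&(Z<.014); rect(P[white],'foot')
    red=reg&((hsv[...,0]<8)|(hsv[...,0]>172))&(hsv[...,1]>150)&(Z>.08)
    print('red',np.nanmedian(P[red],0),P[red].min(0),P[red].max(0))
    yel=reg&(hsv[...,0]>20)&(hsv[...,0]<35)&(hsv[...,1]>120)&(Z>.065); print('yel',np.nanmedian(P[yel],0),yel.sum())
    for r in arm.trace("filter_center",n):
        q=P[r["mask"]]
        if abs(np.nanmedian(q[:,1])-.25)<.04:
            q=q[q[:,2]>.02]; print(np.nanmin(q,0),np.nanmax(q,0),np.nanmean(q,0)); rect(q[(q[:,2]>.035)],'filter')
go(.45,-.2,.25,-3.14);go(.44,.25,.25,-3.14)
print(arm.get_calibration("wrist")["mount"])
E
```

```text
top house top c [706.6 -41.1] size x,y [103.7 199.5] yaw -1.16 2937
foot c [615.4 -40.3] size x,y [301.3 213.4] yaw -1.11 5657
red [ 0.64603738 -0.03773059  0.11117861] [ 0.64236516 -0.04548259  0.09000361] [ 0.6585547  -0.03292353  0.11596118]
yel [ 0.68798045 -0.01173373  0.07531081] 12
[0.40708115 0.2151744  0.03215824] [0.46358701 0.27881373 0.08122088] [0.43566095 0.24724943 0.05985007]
filter c [436.7 247.1] size x,y [53.2 62.8] yaw 1.57 555
scene house top c [710.3 -38.9] size x,y [101.1 200.7] yaw -1.2 1836
foot c [610. -35.] size x,y [379.9 269.9] yaw -0.01 7258
  return np.nanmean(a, axis, out=out, keepdims=keepdims)
Traceback (most recent call last):
ValueError: zero-size array to reduction operation minimum which has no identity
```

```bash
python3 - <<'E'
from h import *
go(.46,-.25,.28,-3.115);go(.43,.249,.28,-3.115)
go(.43,.249,.28,0.03)
print(arm.get_calibration("wrist")["mount"])
E
```

```text
rows [-15.49  12.9   -2.14] 2.45
rows [-19.08  32.57  -2.14] 2.45
rows [-19.08  32.57  -2.14] -33.58
[[ 8.25423594e-04 -9.64845233e-01 -2.62817418e-01  7.05231919e-02]
 [ 9.99999643e-01  7.49304185e-04  3.89855166e-04  1.35342598e-03]
 [-1.79219706e-04 -2.62817646e-01  9.64845507e-01 -1.59319008e-01]
 [ 0.00000000e+00  0.00000000e+00  0.00000000e+00  1.00000000e+00]]
```

```bash
python3 -m crank '[[[-4,3,-2.1,0.5],[-8,6,-2.1,1],[-12,9,-2.1,2],[-15.5,13,-2.1,2.45],[-16,15.5,-2.1,2.45],[-16.5,18,-2.1,2.45],[-17,21,-2.1,2.45],[-17.5,24,-2.1,2.45],[-18,27,-2.1,2.45],[-18.5,29.5,-2.1,2.45],[-19.1,32.5,-2.1,2.45],[-19.1,32.5,-2.1,2.45]]]' 0 5
python3 -m crank '[[[0,0,0,0],[0,0,0,0]]]'; python3 -c "
from h import *
go(.40,.249,.28,-3.115)"
```

```text
t: 2.45
eef_pos: [0.415, 0.0224, 0.2776]
ee_rot: [3.141, 0.002, -3.114]
force: [1.6, 0.4, 0.3]
width: 0.0876
gripper_force: 0.0
t: 2.7
eef_pos: [0.415, 0.0206, 0.277]
ee_rot: [-3.142, 0.0, -3.113]
force: [1.0, 0.1, -1.1]
width: 0.0874
gripper_force: 0.0
rows [ 0.34  9.15 -0.12] 0.02
```

```bash
python3 -m crank '[[[0,2,0,0],[0,4,0,0],[0,6,0,0],[-0.4,8,0,0],[-0.8,9.15,0,0],[-0.8,9.15,0,0],[-0.8,9.15,0,0],[-0.8,9.15,0,0]]]'; python3 - <<'E'
from h import *
im,d,P=cam("wrist"); save('3.png',im)
for r in arm.trace("filter_center","wrist"):
    q=P[r["mask"]]; q=q[~np.isnan(q[:,0])]; print(r["score"],r["extent"],q.min(0).round(4),q.max(0).round(4))
    w=q[(q[:,2]>.03)]
    if len(w)>50:
        m=w.mean(0); n=np.linalg.svd(w-m,full_matrices=False)[2][2]; print('mean',m,'normal',n)
        rect(w)
E
```

```text
t: 3.7
eef_pos: [0.4292, 0.2482, 0.2772]
ee_rot: [3.141, 0.0, -3.116]
force: [0.2, 0.4, 0.8]
width: 0.0871
gripper_force: 0.0
0.97 [340.8, 32.3, 105.9, 113.0] [ 0.2783  0.3185 -0.0013] [0.3959 0.4426 0.0271]
0.65 [96.8, 61.0, 116.8, 115.7] [ 3.17e-01  5.32e-02 -3.00e-04] [0.4383 0.1755 0.0271]
0.61 [245.7, 155.2, 61.3, 58.5] [0.4082 0.2176 0.0007] [0.4665 0.2906 0.0813]
mean [0.43632358 0.25094643 0.06057329] normal [ 0.66100342  0.04113331 -0.74925465]
 c [437.6 251.1] size x,y [55.5 63.8] yaw 3.62 3493
```

View pics/3.png

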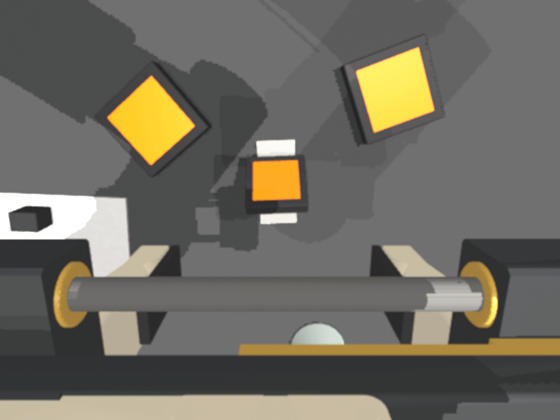

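```bash
python3 -c "
from h import *
go(.448,.251,.12,-3.083);go(.448,.251,.044,-3.083)"
```

```text
rows [-0.75  0.07  6.29] -0.38
rows [-0.75  0.07  9.33] -0.38
```

```bash
python3 -m crank '[[[-0.75,0.07,2,-0.38],[-0.75,0.07,4,-0.38],[-0.75,0.07,6,-0.38],[-0.75,0.07,7.5,-0.38],[-0.75,0.07,8.5,-0.38],[-0.75,0.07,9.3,-0.38],[-0.75,0.07,9.3,-0.38]]]'
python3 -m crank '[[[0,0,0,0],[0,0,0,0],[0,0,0,0],[0,0,0,0],[0,0,0,0],[0,0,0,0]]]' 1 8
python3 -c "
from h import *
im,_,P=cam('wrist'); save('4.png',im)"
```

```text
t: 4.68
eef_pos: [0.4471, 0.2508, 0.0435]
ee_rot: [-3.14, -0.002, -3.082]
force: [-0.5, 0.1, -0.0]
width: 0.0877
gripper_force: 0.0
t: 5.42
eef_pos: [0.4482, 0.2517, 0.0454]
ee_rot: [3.141, 0.001, -3.081]
force: [0.4, -3.9, 7.8]
width: 0.0637
gripper_force: 8.0
```

View pics/4.png

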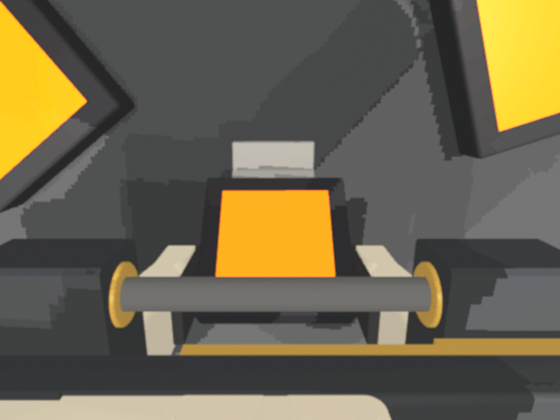

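The jaws hold the frame by both side edges, with the pads at columns 170 and 380, and the glass is centred at about column 275. Next I lift it.

```bash
python3 -m crank '[[[0,0,-0.5,0],[0,0,-1.5,0],[0,0,-3,0],[0,0,-4.5,0],[0,0,-5,0],[0,0,-5,0]]]'
python3 - <<'E'
from h import *
im,_,P=cam("wrist"); r=arm.trace("filter_center","wrist")
s=arm.get_state(); 
for k in r:
    q=P[k["mask"]]; q=q[(~np.isnan(q[:,0]))&(abs(q[:,0]-.44)<.05)&(q[:,2]>.08)]
    if len(q)>100:
        n=np.linalg.svd(q-q.mean(0),full_matrices=False)[2][2]; print(q.mean(0),n,np.degrees(np.arccos(abs(n[2]))))
go(.555,-.038,.17,3.1216)
E
```

```text
t: 6.22
eef_pos: [0.4477, 0.2522, 0.1702]
ee_rot: [3.14, 0.001, -3.082]
force: [-1.5, 0.0, -2.7]
width: 0.0638
gripper_force: 8.0
[0.43042453 0.25262642 0.18100596] [ 0.68100523  0.0438559  -0.73096412] 43.032719748468224
rows [ -3.62 -11.81  -0.06] 0.92
```

```bash
python3 -m crank '[[[-0.6,-1.5,0,0.2],[-1.2,-3.5,0,0.4],[-1.8,-5.5,0,0.6],[-2.4,-7.5,0,0.9],[-3,-9.5,0,0.92],[-3.4,-11,0,0.92],[-3.6,-11.8,0,0.92],[-3.6,-11.8,0,0.92],[-3.6,-11.8,0,0.92]]]'
python3 - <<'E'
from h import *
im,_,P=cam("wrist"); save('5.png',im)
go(.555,-.038,.036,3.1216)
im,d,P=cam("top"); hsv=cv2.cvtColor(im,cv2.COLOR_RGB2HSV); X,Y,Z=P[...,0],P[...,1],P[...,2]
im,d,P=cam("wrist"); X,Y,Z=P[...,0],P[...,1],P[...,2]
b=(X>.46)&(X<.53)&(abs(Y+.037)<.03)&(Z>.03)&(Z<.046); q=P[b]; print('box top',q.min(0),q.max(0),b.sum()); rect(q)
E
```

```text
t: 7.45
eef_pos: [0.5546, -0.037, 0.1683]
ee_rot: [-3.141, -0.002, 3.121]
force: [0.1, -0.0, -0.8]
width: 0.0641
gripper_force: 8.0
rows [-0.02 -0.05  5.31] 0.0
box top [ 0.47950563 -0.05040303  0.03006429] [ 0.50567852 -0.01857773  0.04168801] 1399
 c [492.7 -34.4] size x,y [25.9 31.7] yaw -1.06 1399
```

View pics/5.png

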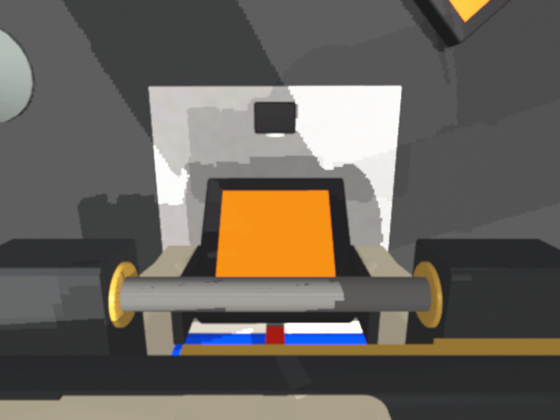

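The filter still sits at about 45 degrees. The sensor box is at (274,117), straight ahead of its lower edge, and the tab shows at (275,333). I'll lower the filter and turn it upright against the back of the box.

```bash
python3 -m crank '[[[0,0,1.5,0],[0,0,3,0],[0,0,4.3,0],[0,0,5.0,0],[0,0,5.3,0],[0,0,5.3,0],[0,0,5.3,0]]]'
python3 -m crank '[[[0.2,0,0,0],[0.5,0,0,0],[0.7,0,0,0],[0.9,0,0,0],[1.1,0,0,0],[1.3,0,0,0],[1.3,0,0,0]]]' - 6
python3 -c "
from h import *
im,_,P=cam('wrist'); save('6.png',im); go(.511,-.037,.036,3.1216)"
```

```text
t: 8.48
eef_pos: [0.556, -0.0369, 0.0379]
ee_rot: [3.141, 0.002, 3.122]
force: [-0.4, -0.2, -1.7]
width: 0.0638
gripper_force: 8.0
t: 9.35
eef_pos: [0.523, -0.0363, 0.0374]
ee_rot: [3.141, 0.001, 3.122]
force: [3.1, 0.3, 0.7]
width: 0.064
gripper_force: 6.0
rows [ 0.48 -0.03  0.05] 0.0
```

View pics/6.png

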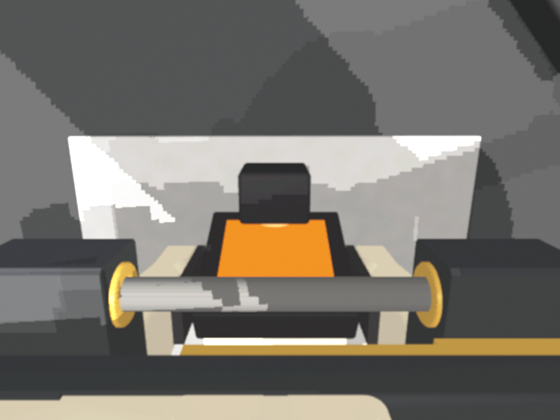

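The box, at (275,190), is pushing the lower edge in with about 3 N and the glass has become steeper. I'll keep going until the face is flush.

```bash
python3 -m crank '[[[0.15,0,0,0],[0.3,0,0,0],[0.42,0,0,0],[0.5,0,0,0],[0.5,0,0,0]]]'
python3 - <<'E'
from h import *
im,_,P=cam("wrist"); save('7.png',im)
for k in arm.trace("filter_center","wrist"):
    q=P[k["mask"]]; q=q[(~np.isnan(q[:,0]))&(abs(q[:,0]-.51)<.06)&(abs(q[:,1]+.037)<.05)]
    if len(q)>100:
        n=np.linalg.svd(q-q.mean(0),full_matrices=False)[2][2]; print(k["score"],q.mean(0),q.min(0),q.max(0),n,np.degrees(np.arccos(abs(n[2]))))
E
```

```text
t: 10.02
eef_pos: [0.5096, -0.0364, 0.0368]
ee_rot: [-3.141, -0.001, 3.121]
force: [1.3, 0.2, -1.1]
width: 0.0636
gripper_force: 6.0
0.6 [ 0.51235997 -0.03493566  0.05719175] [ 0.47657601 -0.07293649  0.00617107] [0.56990222 0.01298386 0.12062003] [ 0.96363437 -0.03178562 -0.26532711] 74.61360961273371
```

View pics/7.png

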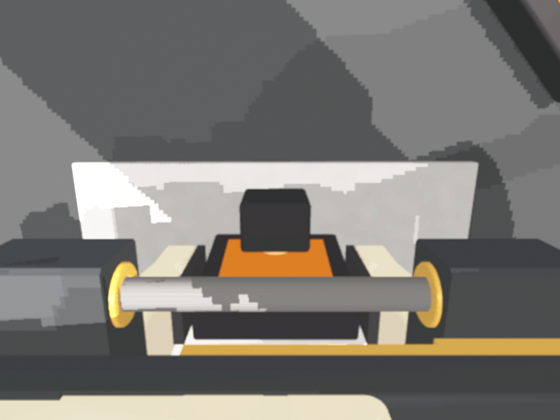

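The orange face is still foreshortened above the rod, around (275,260), so it is not quite upright yet. I'll fit a plane to the glass pixels and push a little more.

```bash
cat >> h.py <<'E'
def tilt():
    im,_,P=cam("wrist"); h=cv2.cvtColor(im,cv2.COLOR_RGB2HSV); s=arm.get_state()["eef_pos"]
    b=(h[...,0]>5)&(h[...,0]<25)&(h[...,1]>180)&(h[...,2]>90)&(np.abs(P-(s+[0,0,.02])).max(-1)<.045); b[275:]=0
    q=P[cv2.erode(b.astype(np.uint8),np.ones((3,3)))>0]; n=np.linalg.svd(q-q.mean(0),full_matrices=False)[2][2]
    n=n*np.sign(n[0]); print('glass',len(q),q.mean(0).round(4),'normal',n.round(3),'elev deg',np.degrees(np.arcsin(n[2])).round(1),'yaw',np.degrees(np.arctan2(n[1],n[0])).round(1))
    return im
E
python3 -c "from h import *; tilt()"
python3 -m crank '[[[0.1,0,0,0],[0.15,0,0,0],[0.15,0,0,0]]]'
python3 -c "from h import *; tilt()"
```

```text
glass 2411 [ 0.5063 -0.0349  0.0412] normal [ 0.995 -0.019 -0.099] elev deg -5.7 yaw -1.1
t: 10.55
eef_pos: [0.5065, -0.0362, 0.037]
ee_rot: [-3.142, 0.0, 3.122]
force: [2.0, -0.8, -0.5]
width: 0.0637
gripper_force: 6.0
glass 1767 [ 0.5044 -0.0346  0.0412] normal [ 0.999 -0.019 -0.038] elev deg -2.2 yaw -1.1
```

```bash
python3 -m crank '[[[-0.2,0,-0.2,0],[-0.5,0,-0.6,0],[-0.8,0,-0.6,0],[-1.5,0,-0.6,0],[-2.2,0,-0.6,0],[-2.9,0,-0.6,0],[-3.4,0,-0.6,0],[-3.4,0,-0.6,0],[-3.4,0,-0.6,0]]]'
python3 - <<'E'
from h import *
im=tilt(); save('8.png',im); go(.591,-.038,.037,3.1216)
im,d,P=cam("wrist"); X,Y,Z=P[...,0],P[...,1],P[...,2]
b=(X>.46)&(X<.53)&(abs(Y+.037)<.03)&(Z>.034)&(Z<.046); rect(P[b],'box')
h=cv2.cvtColor(im,cv2.COLOR_RGB2HSV)
E
```

```text
t: 11.72
eef_pos: [0.5908, -0.038, 0.0517]
ee_rot: [-3.142, -0.001, 3.121]
force: [-0.1, -0.2, -1.4]
width: 0.0638
gripper_force: 6.0
glass 2797 [ 0.5886 -0.0364  0.0514] normal [ 0.999 -0.019 -0.038] elev deg -2.2 yaw -1.1
rows [-0.01 -0.    0.59] -0.0
box c [492.5 -34.7] size x,y [25.9 32.1] yaw -0.6 4492
```

View pics/8.png

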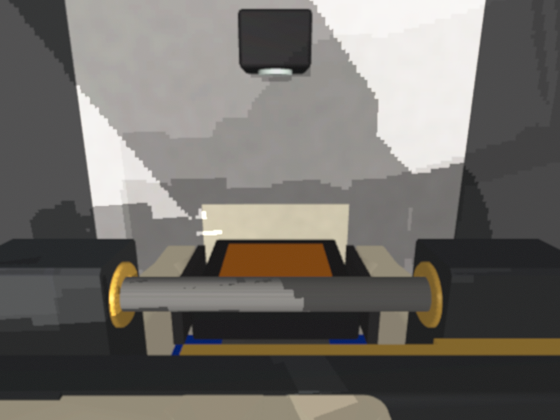

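The filter is upright at about (276,258), above the white pad, whose near edge is at row 205, columns 203–348. It lines up with the box at (275,40). I'll check the near edge's x, then lower.

```bash
python3 - <<'E'
from h import *
im,d,P=cam("wrist")
print(P[206,[210,276,342]].round(4), P[212,[204,347]].round(4), P[230,[276]].round(4))
E
python3 -m crank '[[[0,0,0.2,0],[0,0,0.4,0],[0,0,0.5,0],[0,0,0.6,0],[0,0,0.6,0]]]'
```

```text
[[ 0.5741 -0.0735  0.0075]
 [ 0.5747 -0.0357  0.0082]
 [ 0.5754  0.0019  0.0083]] [[ 0.5775 -0.0771  0.0081]
 [ 0.5793  0.0051  0.0072]] [[ 0.5891 -0.036   0.0083]]
t: 12.5
eef_pos: [0.5914, -0.0379, 0.0367]
ee_rot: [-3.141, -0.0, 3.121]
force: [-0.4, -0.1, -2.0]
width: 0.0643
gripper_force: 6.0
```

```bash
python3 -m crank '[[[0,0,0.1,0],[0,0,0.16,0],[0,0,0.16,0]]]'; python3 -m crank '[[[0,0,0.06,0],[0,0,0.06,0],[0,0,0.06,0]]]'; python3 -c "from h import *; tilt()"
```

```text
t: 12.88
eef_pos: [0.5922, -0.0379, 0.0338]
ee_rot: [-3.142, 0.001, 3.122]
force: [-1.4, 0.5, 5.1]
width: 0.0638
gripper_force: 6.0
t: 13.25
eef_pos: [0.5926, -0.0379, 0.0327]
ee_rot: [3.142, 0.002, 3.122]
force: [-1.5, -0.2, 7.4]
width: 0.0639
gripper_force: 6.0
glass 2861 [ 0.5897 -0.0366  0.0337] normal [ 0.999 -0.018 -0.044] elev deg -2.5 yaw -1.0
```

```bash
python3 -m crank '[[[0,0,-0.03,0],[0,0,-0.03,0]]]' - 3; python3 -m crank '[[[0,0,0,0],[0,0,0,0],[0,0,0,0],[0,0,0,0],[0,0,0,0]]]' 0; python3 -c "from h import *; tilt()"
```

```text
t: 13.55
eef_pos: [0.592, -0.0378, 0.0326]
ee_rot: [3.141, 0.001, 3.122]
force: [-0.5, -0.1, 3.6]
width: 0.064
gripper_force: 3.0
t: 14.18
eef_pos: [0.5915, -0.0379, 0.0322]
ee_rot: [-3.142, -0.0, 3.121]
force: [0.5, -0.2, 0.5]
width: 0.0874
gripper_force: 0.0
glass 2878 [ 0.5877 -0.0365  0.0353] normal [ 1.    -0.019  0.02 ] elev deg 1.2 yaw -1.1
```

```bash
python3 -m crank '[[[0,0,-0.5,0],[0,0,-1.2,0],[0,0,-2.5,0],[0,0,-4,0],[0,0,-5.5,0],[0,0,-6.5,0],[0,0,-6.5,0],[0,0,-6.5,0]]]'
python3 - <<'E'
from h import *
im,_,P=cam("wrist"); save('9.png',im)
X,Y,Z=P[...,0],P[...,1],P[...,2]
b=(abs(X-.597)<.03)&(abs(Y+.037)<.045)&(Z>.066)&(Z<.075); rect(P[b],'filter top')
h=cv2.cvtColor(im,cv2.COLOR_RGB2HSV); red=((h[...,0]<6)|(h[...,0]>174))&(h[...,1]>150)&(h[...,2]>60)&(abs(Y+.037)<.06)&(X>.62)
q=P[red]; print('red',len(q)); 
if len(q): print(np.nanmin(q,0),np.nanmax(q,0))
E
```

```text
t: 15.22
eef_pos: [0.5912, -0.0379, 0.1949]
ee_rot: [3.141, 0.0, 3.121]
force: [-0.4, -0.8, 0.6]
width: 0.0876
gripper_force: 0.0
filter top c [596.4 -36.2] size x,y [15.8 63.3] yaw -1.21 1605
red 153
[ 0.64341939 -0.0438375   0.07536411] [ 0.64717663 -0.03125913  0.09915738]
```

View pics/9.png

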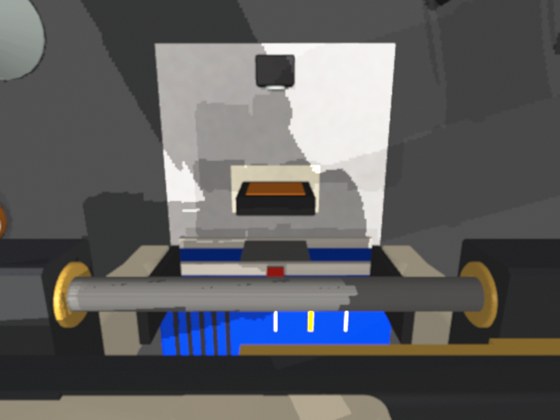

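The filter stands upright and centred on the pad at (276,198). The tab is at (275,270), still at the closed line, and the yellow mark is at column 310. Next I go over the tab.

```bash
python3 -c "
from h import *
go(.654,-.039,.195,3.1216);go(.654,-.039,.085,3.1216)"
```

```text
rows [-2.52  0.01 -0.03] -0.0
rows [-2.53  0.01  4.37] -0.0
```

```bash
python3 -m crank '[[[-0.8,0,0,0],[-1.7,0,0,0],[-2.5,0,0,0],[-2.5,0,0,0],[-2.5,0,1,0],[-2.5,0,2.2,0],[-2.5,0,3.3,0],[-2.5,0,4,0],[-2.5,0,4.35,0],[-2.5,0,4.35,0],[-2.5,0,4.35,0]]]'
python3 -m crank '[[[0,0,0,0],[0,0,0,0],[0,0,0,0],[0,0,0,0],[0,0,0,0],[0,0,0,0],[0,0,0,0],[0,0,0,0]]]' 1 30
```

```text
t: 16.65
eef_pos: [0.6547, -0.0391, 0.087]
ee_rot: [3.141, 0.002, 3.122]
force: [0.3, -0.6, 0.2]
width: 0.0872
gripper_force: 0.0
t: 17.65
eef_pos: [0.654, -0.0392, 0.0859]
ee_rot: [-3.142, -0.0, 3.121]
force: [0.7, -3.6, -0.1]
width: 0.0137
gripper_force: 30.0
```

```bash
python3 -m crank '[[[0,0.1,0,0],[0,0.3,0,0],[0,0.5,0,0],[0,0.7,0,0],[0,0.9,0,0],[0,1.1,0,0],[0,1.2,0,0],[0,1.2,0,0],[0,1.2,0,0],[0,1.2,0,0],[0,1.2,0,0]]]'
python3 - <<'E'
from h import *
im,_,P=cam("top"); b,_,Q=cam("scene"); w,_,W=cam("wrist")
save('10.png',np.hstack([cv2.resize(b[180:300,150:310],(400,300)),cv2.resize(w,(400,300))]))
for I,PP in((b,Q),(w,W),(im,P)):
    h=cv2.cvtColor(I,cv2.COLOR_RGB2HSV);X,Y,Z=PP[...,0],PP[...,1],PP[...,2]
    red=((h[...,0]<6)|(h[...,0]>174))&(h[...,1]>150)&(h[...,2]>60)&(abs(Y+.02)<.06)&(abs(X-.655)<.02); q=PP[red]
    if len(q): print('red',len(q),np.nanmin(q,0).round(4),np.nanmax(q,0).round(4))
    yel=(h[...,0]>22)&(h[...,0]<34)&(h[...,1]>150)&(Z>.06)&(X>.66)&(abs(Y)<.06)&(Z<.085); print('yel',yel.sum(),np.nanmean(PP[yel],0).round(4) if yel.any() else '')
    t=(abs(X-.597)<.03)&(abs(Y+.037)<.045)&(Z>.066)&(Z<.075)
    if t.sum()>20: rect(PP[t],'filter top')
E
```

```text
t: 19.02
eef_pos: [0.6545, -0.01, 0.0859]
ee_rot: [-3.14, -0.0, 3.121]
force: [1.4, -7.6, -1.2]
width: 0.0136
gripper_force: 30.0
yel 0 
red 1119 [ 0.6437 -0.0155  0.0766] [ 0.6485 -0.0012  0.119 ]
yel 193 [ 0.6948 -0.0086  0.0771]
filter top c [596.5 -36.4] size x,y [15.9 63.3] yaw -1.06 4741
red 3 [ 0.643  -0.014   0.1082] [ 0.6436 -0.0068  0.1105]
yel 0 
filter top c [594.7 -37.8] size x,y [16.6 62.8] yaw -1.23 164
```

View pics/10.png

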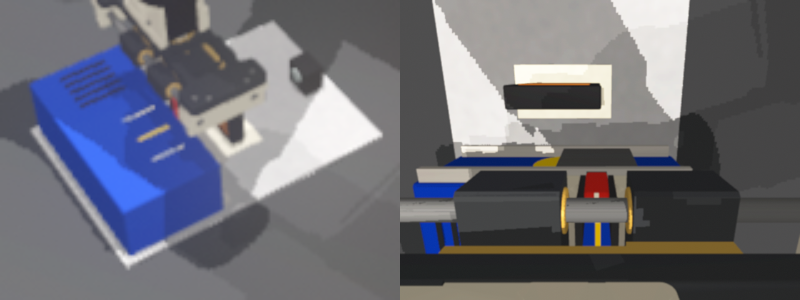

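The tab at (597,190) lines up with the yellow mark at column 597, to about 1 mm, and the grip is holding about 8 N. The filter still stands on the pad.

```bash
python3 -m crank '[[[0,0,0,0],[0,0,0,0],[0,0,0,0],[0,0,0,0]]]'; python3 -c "
from station import arm
print(arm.job_done())"
```

```text
t: 19.68
eef_pos: [0.6545, -0.01, 0.086]
ee_rot: [-3.14, -0.0, 3.121]
force: [0.8, -7.3, -0.7]
width: 0.0139
gripper_force: 30.0
the job is handed in; nothing more can be done
None
```

I handed the job in at 19.7 s: the filter stands free and upright on the pad, centred to about 1 mm and square to about 1°, and the gripper holds the shutter about half open (tab level with the yellow mark to about 1 mm); the hand-in call gave no verdict.

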